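Tip a mud ring face up with a flat lifter

TASK

The mud ring lying on the bench along the front edge of the white assembly board is face down. Take the flat lifter by its handle, slide its blade in under the ring's free edge and tip the ring over, face up, onto the board; then push it with the blade up to the wooden stop rail, press it home there lightly for a moment so that its edge sits flush along the rail, and lay the lifter down flat on the bench. The sheet steel bends easily, so push only gently on the ring and the board; keep the fingers off the ring and leave the other things where they are.

Things in the scene. Friction and masses are not known exactly. Their poses are not given: they have to be found in the camera images.
- ring: Mud ring, about 0.1 kg: steel plate 102 x 102 x 2.5 mm with a 75 (its x) by 52 mm opening. Its front face has a collar round the opening, 84 (x) by 60 mm (y) outside, 4 mm high. Origin: mid-opening at the collar's free edge: on the bench at the start, 6.5 mm above the board once face up. z axis from collar to flat back: up when face down. Too wide for the fingers
- free_edge (a point): Middle of the ring's free (its -y) edge, underside of the plate; axes as the ring. As the ring starts, standing on its collar, the plate is 4 mm above the bench: a gap 4 mm high, 21 mm deep to the collar. The opposite (+y) edge lies along the board's front edge, 2 to 12 mm short of it; pushed at the collar, the ring slides over the bench until that edge meets the board
- lifter_grip (a point): Centre of the wooden bar handle (90 long, 22 wide, 24 mm high, lying along the blade) of the lifter, a small flat trowel of 0.16 kg that starts flat on the bench, tip pointing roughly to +y. This point is 46 mm above the blade's underside and 80 mm behind its tip. x axis to the tip, y across, z up from the blade
- lifter_tip (a point): Middle of the front edge of the lifter's blade, on its underside; axes as lifter_grip. The blade is a flat steel strip 120 mm long, 50 mm wide, 2 mm thick; its rear end is 40 mm behind lifter_grip, so it meets the bench if the tip is raised without raising the tool
- board: White melamine assembly board screwed to the bench, 280 mm (its x) by 260 mm (its y), top 12 mm above the bench. Origin: centre of its underside. Its front edge, next to the ring, is its -y edge
- front_edge (a point): Middle of the upper front edge of the board (board axes: x along the edge, y from the edge towards the stop rail, z up), 12 mm above the bench
- stop (a point): Point of the board's top, in the middle, 130 mm behind the front edge; board axes. Here, give or take 12 mm, is the near face of the wooden stop rail: a fence 280 mm long (board's x), 16 mm thick, 22 mm high with two wing nuts on top, set by hand in slots for each job and clamped fast, parallel to the front edge. The pose of the rail itself is not measured
- ring_stack: Bystander: four more rings stacked face up on the board behind the stop rail, 102 x 102 mm, 30 mm high; origin at the centre of the underside
- driver: Bystander: red and black cordless driver lying on its side, 210 mm long, 60 mm high
- marker: Bystander: grey marker pen with a black cap, 137 mm long, 18 mm thick
- device_box: Bystander: open square steel box, 102 x 102 x 54 mm
- tape_roll: Bystander: roll of blue tape lying flat, 96 mm across, 24 mm high
- tape_measure: Bystander: black tape measure standing on the board behind the stop rail, 75 x 45 x 70 mm
- screw_jar: Bystander: jar of screws with a white lid, 64 mm across, 75 mm high
Things that resemble listed ones, but are neither listed nor needed, are in the scene too. What is shaped like the part that bears lifter_grip but green or purple is not meant.

How it is judged:
By the outcome, as a careful person would: the job done as asked, in the order asked, and still so for the second after the job is handed in, with the robot touching nothing.
It also fails if it takes over 72 s, if anything falls off the work surface, if the arm or the gripper's body presses on something with over 40 N, if the wrist force passes 120 N, or if a joint passes its speed limit or range.

ROBOT

A 7-joint arm with a two-finger parallel gripper is mounted at the origin on the work surface. World frame = base frame: x ahead of the robot, y to its left, z up, the work surface at z = 0. Lengths are in mm, angles in rad, forces in N, time in s.
With the tool pointing down it reaches from about 425 to 800 mm from the base axis. Payload 8.3 kg.
Tool frame: the origin (TCP) lies at the very end of the fingers, on their centre line; the grasp point (between the pads) lies 19 mm behind it; z points along the fingers, y is the line along which they close (so a half turn about z gives the same grasp; the last joint's range is limited). The gripper opens to 85 mm and grips with 20 to 120 N. Pads are 22 mm wide; open, the fingers measure 114 mm over their backs; the gripper's body (76 mm by 85 mm) begins 54 mm behind the grasp point. The pads swing forward as they close: fully open they stand 13 mm farther back than shut.
Start: joints at [1.281, 0.383, 0.016, 1.37, -0.006, 1.388, -0.046], TCP at [140.577, -608.967, 231.279] pointing down, gripper open.
Joint ranges: [-2.95, 2.95], [-0.25, 2.06], [-1.52, 1.56], [0.18, 2.33], [-1.44, 4.58], [0.02, 2.06], [-3.01, 3.01]. Speed limits (rad/s): [2.39, 2.39, 3.01, 3.01, 3.14, 3.14, 3.14].

INTERFACE

Orientations are given as a unit quaternion [x, y, z, w].
In Python, from rig import r gives the robot as it stands.
- The arm moves only by the tool step_arm, never from a script. Its argument "targets" is a list of rows, each a list of 7 numbers: the shift along the tool's x, y, z in cm, then the turn, a rotation vector about the tool's x, y, z in rad, then the finger opening in cm, from 0 to 8.54. A call has 1 to 5 rows; each row is the pose to reach, as a shift and turn from the pose commanded when the call began, along the tool's axes at that moment; what a row does not reach only later rows make up. A row lasts 1/10 s, in which the tool goes at most 50 mm and 8.59 degrees, less where a joint would pass 70% of its speed; a pose out of reach is approached as far as the arm can. A call with a gripper value outside its range is refused whole. The fingers move at their own pace and stop on an object; the grip force is fixed at half the most. Time passes only in rows, so rows that repeat a pose let the fingers close. It gives the time, the measured TCP pose, the force, the opening and the grip force at its end, in the units of the state.
- r.read_state(): the state, without advancing time (a new reading comes with each control period).
- r.get_image(name): name is "side" or "top"; returns the picture (480x640x3 uint8, blue, green, red); there is no depth.
- r.calibration(name): a dict with "camera_matrix" (3x3 intrinsics, pixels), "k1" (the pictures are not rectified: a ray, as slopes to the right and down, at radius r is drawn at 1 + k1 r^2 times it, then the intrinsics apply), "rvec" (rotation vector, rad) and "tvec" (3), from world to camera coordinates, as OpenCV has them. Camera axes: x right, y down, z forward; pixel columns grow to the right and rows downward; lengths in mm; the calibration is good to about 2 mm. A picture is of the moment at which its call begins. calibration takes no time and is no camera call.
- r.hand_in(): hands the job in; it is judged then, once.
The state is a dict: "time_s": time; "q": joint angles; "dq": joint speeds; "effort": joint torques, N m; "position": TCP position; "tool_rot": TCP orientation; "wrist_force": force on the tool from outside, world axes, zero at the start; "torque": the same for the moment, N m; "grip_width": finger opening in mm; "grip_force": force on a finger pad.
Only numpy, scipy, OpenCV 4.12 (cv2) and the standard library are available. Lean on these libraries where they do the work, as an engineer would, in place of code of your own. Each camera call takes 0.05 s, during which the arm holds its last target. There are 200 camera calls.

## Working session

There is one attempt and no reset: what is moved stays moved. The work goes in short steps, Python scripts to look and compute and a tool call to move; the robot and the scene stay as the last step left them, time stands still between calls to the robot, and variables do not carry over. Pictures are saved under pics/ and viewed, at most 10 in all, crops included, and the job is handed in when it is done.

Besides the shell and the picture viewer there is one more tool, called after ">>>" as name([rows], argument=value, ...), one row to a line, values as JSON. step_arm: Moves the arm, as the interface text tells. Its arguments: {"type":"object","properties":{"targets":{"type":"array","items":{"type":"array","items":{"type":"number"}}}},"required":["targets"]}

```bash
ls; mkdir -p pics
python3 - <<'E'
from rig import r
import cv2
for n in("side","top"):
    cv2.imwrite(f"pics/{n}0.png",r.get_image(n))
    c=r.calibration(n);print(n,c)
s=r.read_state();print(s)
E
```

```text
pics
side {'camera_matrix': array([[485.84223257,   0.        , 327.25682617],
       [  0.        , 485.84223257, 237.12083865],
       [  0.        ,   0.        ,   1.        ]]), 'k1': -0.07573221195482836, 'rvec': array([ 0.12272223, -2.89501465,  1.09820648]), 'tvec': array([ 531.54056602,   86.9541322 , 1083.77018615])}
top {'camera_matrix': array([[499.09472878,   0.        , 320.31454103],
       [  0.        , 499.09472878, 240.31918932],
       [  0.        ,   0.        ,   1.        ]]), 'k1': -0.005048364666614098, 'rvec': array([ 2.14544483, -2.20176452,  0.10659747]), 'tvec': array([ -10.56061698,  511.94848497, 1207.93118519])}
{'time_s': 0.1, 'q': array([ 1.28110359,  0.38415939,  0.01637511,  1.37104246, -0.00627097,
        1.38821489, -0.04650644]), 'dq': array([ 0.00036218, -0.00115663, -0.00056792, -0.00329712,  0.00088121,
       -0.00016543,  0.00069284]), 'effort': array([ 3.47095440e-03, -6.29133940e+01,  8.48056208e-01, -3.72759748e+01,
        1.69992313e-02,  1.03095052e-02,  6.01488480e-06]), 'position': array([ 140.45757117, -608.54463028,  230.37855852]), 'tool_rot': array([ 9.93573606e-01,  1.13184378e-01, -1.27494272e-04, -8.77898815e-04]), 'wrist_force': array([ 0.16518352,  0.26673164, -0.19213608]), 'torque': array([ 0.04949711, -0.00965957, -0.01051376]), 'grip_force': 0.0, 'grip_width': 85.52894350185792}
```

View pics/top0.png

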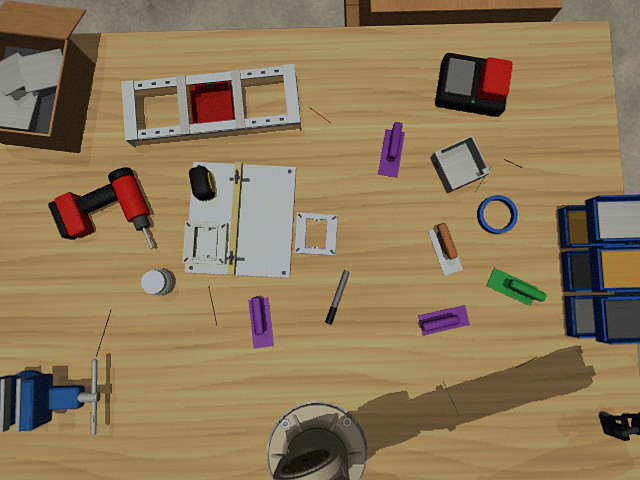

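View pics/side0.png

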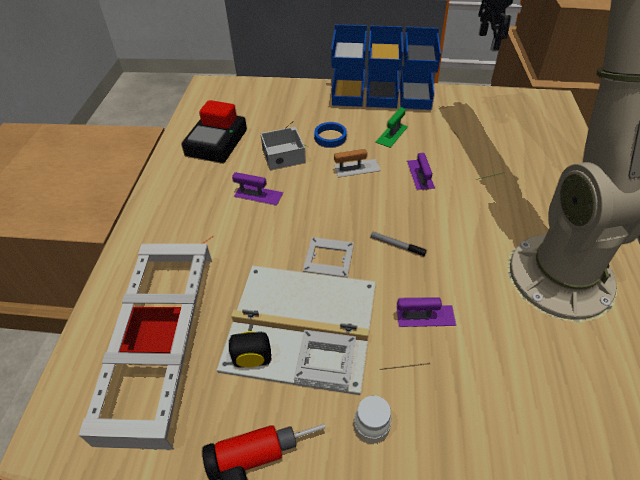

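The top view shows the board at about (240,220), the ring at (316,233) and the wooden-handled lifter at about (446,247). The side view shows the same lifter at (355,163). I'll zoom in on the lifter and ring.

```bash
cat > h.py <<'E'
import numpy as np, cv2
from rig import r
from scipy.spatial.transform import Rotation as R
def cam(n):
    c=r.calibration(n); Rm=cv2.Rodrigues(np.array(c["rvec"]))[0]
    return c["camera_matrix"],np.array([c["k1"],0,0,0,0.]),Rm,np.array(c["tvec"])
def pw(n,px,z):
    """pixels -> world at height z"""
    K,d,Rm,t=cam(n); px=np.atleast_2d(np.array(px,float))
    u=cv2.undistortPoints(px[:,None],K,d)[:,0]
    ray=np.c_[u,np.ones(len(u))]@Rm; o=-Rm.T@t
    return o+ray*((z-o[2])/ray[:,2])[:,None]
def proj(n,P):
    K,d,Rm,t=cam(n)
    return cv2.projectPoints(np.atleast_2d(np.array(P,float)),Rm,t,K,d)[0][:,0]
def crop(img,x0,y0,x1,y1,f):
    return cv2.resize(img[y0:y1,x0:x1],None,fx=f,fy=f,interpolation=cv2.INTER_CUBIC)
E
python3 - <<'E'
from h import *
t=cv2.imread("pics/top0.png");s=cv2.imread("pics/side0.png")
a=crop(t,420,212,476,282,6) # 336x420
b=crop(t,284,205,346,265,6) # 372x360
c=crop(s,320,135,390,185,5) #350x250
d=crop(t,225,155,305,285,3) #240x390
H=np.zeros((600,790,3),np.uint8)
def put(im,x,y):
    h,w=im.shape[:2];h=min(h,600-y);w=min(w,790-x);H[y:y+h,x:x+w]=im[:h,:w]
put(a,0,0);put(b,345,0);put(c,345,365)
cv2.imwrite("pics/c1.png",H)
E
```

```text
(no output)
```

View pics/c1.png

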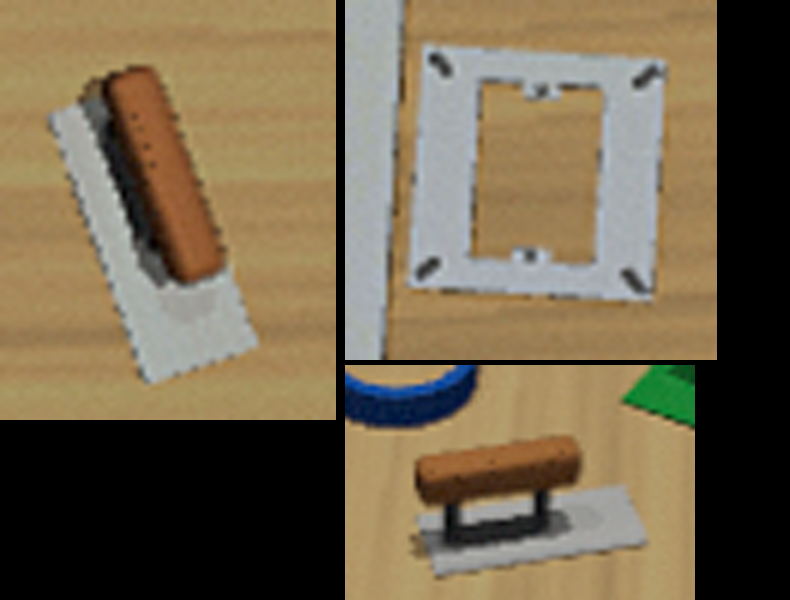

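Run:
```python
from h import *
np.set_printoptions(precision=1,suppress=True)
cr=lambda x0,y0,f,p:(np.array(p,float)+.5)/f-.5+np.array([x0,y0])
# lifter blade corners: rear-left, tip a, tip b ; z=2
a=cr(420,212,6,[[50,116],[148,383],[258,345]]);W=pw("top",a,2);print("blade top\n",W)
b=cr(320,135,5,[[88,210],[303,180],[283,122]]);Ws=pw("side",b,2);print("blade side: rear,tipnear,tipfar\n",Ws)
hc=cr(420,212,6,[[108,78],[150,66],[180,282],[224,264]]);print("handle top z58\n",pw("top",hc,58))
rg=cr(284,205,6,[[78,44],[320,60],[308,300],[64,286]]);G=pw("top",rg,6.5);print("ring\n",G,np.linalg.norm(G-np.roll(G,1,0),axis=1))
print("board edge front (z12)",pw("top",cr(284,205,6,[[58,0],[42,359]]),12))
print("board corners",pw("top",[[296,167],[290,277],[184,274],[193,164]],12))
print("rail top",pw("top",[[242,163],[236,274]],34))
print("edge px", proj("top",[[600,100,0],[600,-100,0],[700,0,0]]))
```

```text
blade top
 [[ 530.4 -295.6    2. ]
 [ 417.6 -331.3    2. ]
 [ 432.2 -378.     2. ]]
blade side: rear,tipnear,tipfar
 [[ 532.8 -292.1    2. ]
 [ 417.4 -325.9    2. ]
 [ 429.4 -374.8    2. ]]
handle top z58
 [[ 539.1 -307.3   58. ]
 [ 543.5 -324.4   58. ]
 [ 456.4 -332.    58. ]
 [ 463.1 -350.    58. ]]
ring
 [[586.6  34.    6.5]
 [577.2 -67.4   6.5]
 [476.5 -59.4   6.5]
 [485.   42.    6.5]] [102.  101.8 101.  101.8]
board edge front (z12) [[604.6  41.7  12. ]
 [454.5  51.5  12. ]]
board corners [[700.6  32.8  12. ]
 [423.4  53.6  12. ]
 [437.6 316.   12. ]
 [715.  293.3  12. ]]
rail top [[708.7 165.9  34. ]
 [433.6 183.5  34. ]]
edge px [[270.5 207.7]
 [349.4 205.7]
 [309.1 168. ]]
```

The blade's tip points towards −x here, since the handle is offset to the rear. The two cameras agree to within 5 mm, and the sizes match: ring edges 101–102 mm, tip to grip 80 mm. I'll write a helper to plan the moves.

```bash
cat >> h.py <<'E'
def pose(p,yaw,pitch=0):
    """tool pointing down, tool x at yaw (deg); pitch>0 raises the tool-x end (deg)"""
    y=np.radians(yaw);x=np.array([np.cos(y),np.sin(y),0]);z=np.array([0,0,-1.]);M=np.c_[x,np.cross(z,x),z]
    return np.array(p,float),R.from_matrix(M)*R.from_euler('y',np.radians(pitch))
def plan(way,start=None):
    """way: list of (p,Rot), each one call; prints shift cm and rotvec in the tool axes at the call's start"""
    if start is None:
        s=r.read_state();start=(np.array(s["position"]),R.from_quat(s["tool_rot"]))
    for q in way:
        d=start[1].inv().apply(q[0]-start[0])/10; w=(start[1].inv()*q[1]).as_rotvec()
        print(np.round(d,2),np.round(w,3)); start=q
def st():
    s=r.read_state();T=R.from_quat(s["tool_rot"]).as_matrix()
    print("t",round(s["time_s"],2),"p",np.round(s["position"],1),"yaw",round(np.degrees(np.arctan2(T[1,0],T[0,0])),2),"xz",np.round(T[2,0],3),"yz",np.round(T[2,1],3),"F",np.round(s["wrist_force"],1),"grip",np.round([s["grip_width"],s["grip_force"]],1),"q",np.round(s["q"],2))
E
python3 - <<'E'
from h import *
st()
a=[pose((230,-540,200),54),pose((320,-470,170),96),pose((410,-400,150),137),pose((500,-330,130),178),pose((500.5,-328.5,100),197.4)]
plan(a)
E
```

```text
t 0.1 p [ 140.5 -608.5  230.4] yaw 13.0 xz -0.0 yz -0.002 F [ 0.2  0.3 -0.2] grip [85.5  0. ] q [ 1.28  0.38  0.02  1.37 -0.01  1.39 -0.05]
[10.27 -4.66  3.05] [-0.002 -0.001 -0.716]
[10.95  3.17  3.  ] [ 0.     0.    -0.733]
[6.02 9.68 2.  ] [ 0.     0.    -0.716]
[-1.81 11.26  2.  ] [ 0.     0.    -0.716]
[-0.04  0.15  3.  ] [ 0.     0.    -0.339]
```

>>> step_arm([
  [2.0,-0.9,0.6,0,0,-0.143,8.5],
  [4.1,-1.9,1.2,0,0,-0.286,8.5],
  [6.2,-2.8,1.8,0,0,-0.43,8.5],
  [8.2,-3.7,2.4,0,0,-0.573,8.5],
  [10.27,-4.66,3.05,0,0,-0.716,8.5],
])

```text
time_s: 0.6
position: [230.6, -539.7, 200.1]
tool_rot: [0.89, 0.457, 0.0, -0.0]
wrist_force: [-0.0, -0.1, 0.5]
grip_width: 84.7
grip_force: 0.0
```

>>> step_arm([
  [2.2,0.6,0.6,0,0,-0.147,8.5],
  [4.4,1.3,1.2,0,0,-0.293,8.5],
  [6.6,1.9,1.8,0,0,-0.44,8.5],
  [8.8,2.5,2.4,0,0,-0.587,8.5],
  [10.95,3.17,3.0,0,0,-0.733,8.5],
])

```text
time_s: 1.1
position: [320.6, -469.6, 170.2]
tool_rot: [0.667, 0.745, 0.0, -0.0]
wrist_force: [-0.5, 0.4, -0.8]
grip_width: 85.3
grip_force: 0.0
```

>>> step_arm([
  [1.2,1.9,0.4,0,0,-0.143,8.5],
  [2.4,3.9,0.8,0,0,-0.286,8.5],
  [3.6,5.8,1.2,0,0,-0.43,8.5],
  [4.8,7.7,1.6,0,0,-0.573,8.5],
  [6.02,9.68,2.0,0,0,-0.716,8.5],
])

```text
time_s: 1.6
position: [410.4, -399.7, 150.2]
tool_rot: [0.364, 0.932, 0.0, -0.0]
wrist_force: [0.8, -0.5, 0.1]
grip_width: 84.9
grip_force: 0.0
```

>>> step_arm([
  [-0.4,2.3,0.4,0,0,-0.143,8.5],
  [-0.7,4.5,0.8,0,0,-0.286,8.5],
  [-1.1,6.8,1.2,0,0,-0.43,8.5],
  [-1.4,9.0,1.6,0,0,-0.573,8.5],
  [-1.81,11.26,2.0,0,0,-0.716,8.5],
])

```text
time_s: 2.1
position: [500.4, -329.7, 130.2]
tool_rot: [0.014, 1.0, 0.0, -0.0]
wrist_force: [-0.2, -0.1, 0.5]
grip_width: 84.8
grip_force: 0.0
```

>>> step_arm([
  [0,0.05,1,0,0,-0.113,8.5],
  [0,0.1,2,0,0,-0.226,8.5],
  [-0.04,0.15,3,0,0,-0.339,8.5],
  [-0.04,0.15,3,0,0,-0.339,8.5],
])

```text
time_s: 2.5
position: [499.4, -328.3, 98.8]
tool_rot: [-0.153, 0.988, 0.001, -0.001]
wrist_force: [-0.7, -0.5, 0.4]
grip_width: 85.2
grip_force: 0.0
```

Run:
```python
from h import *
st()
t=r.get_image("top");s=r.get_image("side")
H=np.zeros((400,790,3),np.uint8)
a=crop(t,410,200,490,280,5);b=crop(s,310,100,388,180,5);H[:,:400]=a;H[:,400:790]=b[:400,:390]
cv2.imwrite("pics/g1.png",H)
for z in(27,46):
    plan([pose((500.5,-328.5,z),197.4)])
```

```text
t 2.5 p [ 499.4 -328.3   98.8] yaw -162.41 xz 0.002 yz 0.003 F [-0.7 -0.5  0.4] grip [85.2  0. ] q [ 1.03  0.51 -0.67  1.59  0.34  1.16  2.16]
[-0.03  0.02  7.36] [ 0.001 -0.    -0.002]
[-0.03  0.02  5.46] [ 0.001 -0.    -0.002]
```

View pics/g1.png

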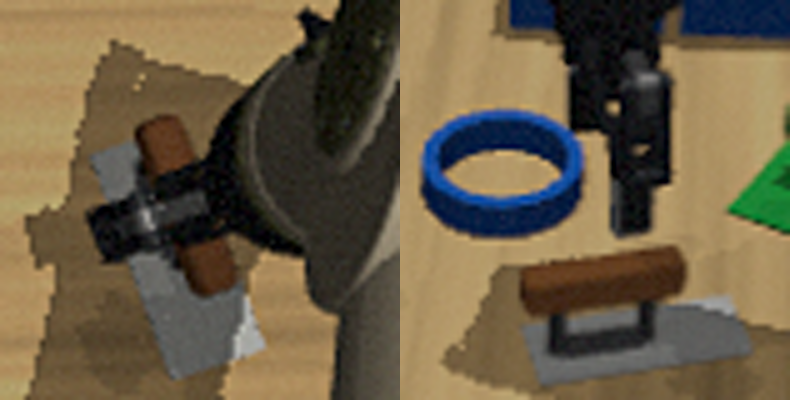

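The fingers straddle the wooden handle cleanly, so I'll descend and grip.

>>> step_arm([
  [0,0,2,0,0,0,8.5],
  [0,0,4,0,0,0,8.5],
  [0,0,6,0,0,0,8.5],
  [0,0,7.1,0,0,0,8.5],
  [0,0,7.1,0,0,0,6],
])

```text
time_s: 3.1
position: [499.7, -328.6, 28.7]
tool_rot: [-0.151, 0.989, 0.001, -0.001]
wrist_force: [-0.2, -0.3, 0.2]
grip_width: 72.7
grip_force: 0.0
```

>>> step_arm([
  [0,0,0,0,0,0,1],
  [0,0,0,0,0,0,1],
  [0,0,0,0,0,0,1],
  [0,0,0,0,0,0,1],
  [0,0,0,0,0,0,1],
])

```text
time_s: 3.6
position: [501.2, -329.3, 30.9]
tool_rot: [-0.152, 0.988, -0.001, 0.001]
wrist_force: [-0.2, 0.3, 6.5]
grip_width: 20.9
grip_force: 60.0
```

>>> step_arm([
  [0,0,0,0,0,0,1],
  [0,0,0,0,0,0,1],
  [0,0,0,0,0,0,1],
])

```text
time_s: 3.9
position: [501.2, -329.2, 30.9]
tool_rot: [-0.152, 0.988, -0.001, 0.001]
wrist_force: [-1.0, 0.9, 6.1]
grip_width: 21.1
grip_force: 60.0
```

Run:
```python
from h import *
st()
```

```text
t 3.9 p [ 501.2 -329.2   30.9] yaw -162.52 xz -0.001 yz -0.001 F [-1.   0.9  6.1] grip [21.1 60. ] q [ 1.    0.59 -0.64  1.65  0.4   1.03  2.11]
```

Run:
```python
from h import *
u=np.array([.0785,.9969]);fe=np.array([527.1,-63.5])
tcp=lambda back:fe-(80+back)*u
a=[pose((501,-329,91),197.5),pose((505,-295,101),157),pose((510,-255,101),117),pose((*tcp(50),91),85.5),pose((*tcp(35),41),85.5)]
plan(a);print(tcp(35))
```

```text
[ 0.01  0.02 -6.01] [-0.001  0.001 -0.   ]
[-1.4   3.12 -1.  ] [0.    0.    0.707]
[1.1  3.88 0.  ] [0.    0.    0.698]
[5.2  3.42 1.  ] [0.   0.   0.55]
[1.5 0.  5. ] [0. 0. 0.]
[ 518.0725 -178.1435]
```

>>> step_arm([
  [0,0,-1.0,0,0,0,1],
  [0,0,-2.5,0,0,0,1],
  [0,0,-4,0,0,0,1],
  [0,0,-5.5,0,0,0,1],
  [0,0,-6.3,0,0,0,1],
])

```text
time_s: 4.4
position: [501.4, -329.3, 95.4]
tool_rot: [-0.152, 0.988, -0.001, 0.001]
wrist_force: [1.1, -0.4, -1.3]
grip_width: 20.8
grip_force: 58.9
```

>>> step_arm([
  [-0.3,0.6,-0.2,0,0,0.141,1],
  [-0.55,1.2,-0.4,0,0,0.283,1],
  [-0.85,1.9,-0.6,0,0,0.424,1],
  [-1.1,2.5,-0.8,0,0,0.566,1],
  [-1.4,3.12,-1.0,0,0,0.707,1],
])

```text
time_s: 4.9
position: [504.5, -294.6, 103.4]
tool_rot: [0.202, 0.979, 0.0, 0.0]
wrist_force: [0.4, 0.3, -1.6]
grip_width: 21.1
grip_force: 58.9
```

>>> step_arm([
  [0.2,0.8,0,0,0,0.14,1],
  [0.45,1.55,0,0,0,0.28,1],
  [0.65,2.3,0,0,0,0.42,1],
  [0.9,3.1,0,0,0,0.56,1],
  [1.1,3.88,0,0,0,0.698,1],
])

```text
time_s: 5.4
position: [509.6, -254.4, 103.2]
tool_rot: [0.525, 0.851, 0.0, 0.0]
wrist_force: [-0.4, 0.7, -1.6]
grip_width: 21.1
grip_force: 58.9
```

>>> step_arm([
  [1.0,0.7,0.2,0,0,0.11,1],
  [2.1,1.4,0.4,0,0,0.22,1],
  [3.1,2.05,0.6,0,0,0.33,1],
  [4.2,2.75,0.8,0,0,0.44,1],
  [5.2,3.42,1.0,0,0,0.55,1],
])

```text
time_s: 5.9
position: [516.5, -192.2, 93.2]
tool_rot: [0.736, 0.677, 0.0, 0.0]
wrist_force: [0.5, 0.1, -0.9]
grip_width: 21.0
grip_force: 58.9
```

>>> step_arm([
  [0.5,0,1.5,0,0,0,1],
  [1.0,0,3,0,0,0,1],
  [1.5,0,4.6,0,0,0,1],
  [1.5,0,4.8,0,0,0,1],
  [1.5,0,4.8,0,0,0,1],
])

```text
time_s: 6.4
position: [517.5, -178.1, 45.0]
tool_rot: [0.734, 0.679, -0.0, -0.0]
wrist_force: [-0.2, -0.3, -1.0]
grip_width: 21.0
grip_force: 58.9
```

Run:
```python
from h import *
st()
t=r.get_image("top");s=r.get_image("side")
cv2.imwrite("pics/top2.png",t);cv2.imwrite("pics/side2.png",s)
H=np.zeros((600,800,3),np.uint8)
a=crop(t,284,205,394,285,5)[:400,:400];b=crop(s,290,150,390,285,5)[:600,:400];H[:a.shape[0],:400]=a;H[:b.shape[0],400:]=b
cv2.imwrite("pics/g2.png",H)
```

```text
t 6.4 p [ 517.5 -178.1   45. ] yaw 85.49 xz 0.0 yz -0.001 F [-0.2 -0.3 -1. ] grip [21.  58.9] q [ 0.57  0.42 -0.37  1.79  0.18  0.97  0.05]
```

View pics/g2.png

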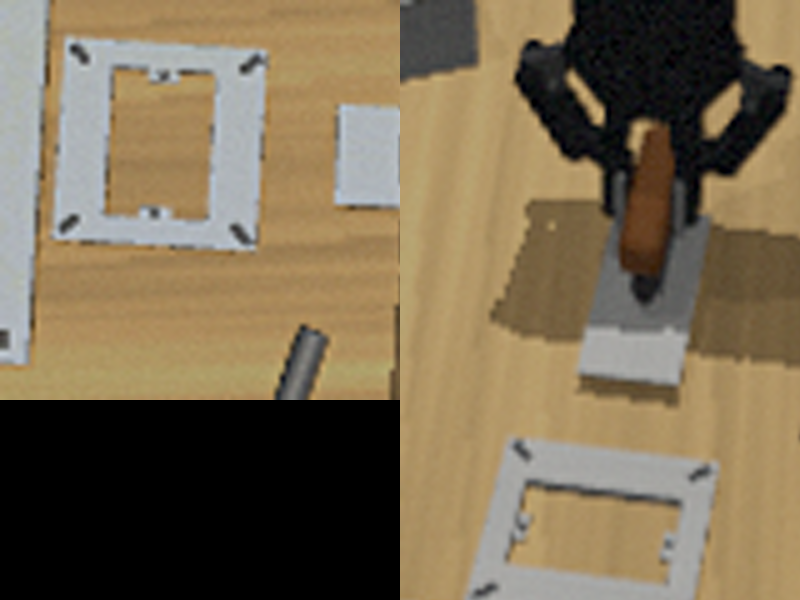

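Run:
```python
from h import *
np.set_printoptions(precision=1,suppress=True)
cr=lambda x0,y0,f,p:(np.array(p,float)+.5)/f-.5+np.array([x0,y0])
t=pw("top",cr(284,205,5,[[342,104],[335,205]]),16);s=pw("side",cr(290,150,5,[[178,375],[280,385]]),15)
print(t,t.mean(0));print(s,s.mean(0))
R1=pw("top",cr(284,205,5,[[67,38],[268,52],[258,249],[53,238]]),6.5);print(R1,R1.mean(0))
R2=pw("side",cr(290,150,5,[[109,436],[319,462]]),6.5);print("free edge side",R2,R2.mean(0))
p=np.array([517.5,-178.1]);u=np.array([.0785,.9969]);print("expected tip",p+80*u)
```

```text
[[ 547.6 -103.8   16. ]
 [ 497.2  -98.7   16. ]] [ 522.4 -101.3   16. ]
[[ 547.5 -100.7   15. ]
 [ 497.9  -98.    15. ]] [522.7 -99.4  15. ]
[[585.9  33.    6.5]
 [576.1 -68.1   6.5]
 [476.9 -60.2   6.5]
 [485.1  42.1   6.5]] [531.  -13.3   6.5]
free edge side [[577.6 -66.3   6.5]
 [476.7 -57.8   6.5]] [527.2 -62.    6.5]
expected tip [523.8 -98.3]
```

The side view shows the lifter level, with its tip about 37 mm short of the ring's free edge and centred. I'll lower it and slide it in.

>>> step_arm([
  [0,0.1,0.5,0,0,0,1],
  [0,0.1,1.0,0,0,0,1],
  [0,0.1,1.25,0,0,0,1],
  [0,0.1,1.35,0,0,0,1],
  [0,0.1,1.35,0,0,0,1],
])

```text
time_s: 7.0
position: [518.5, -178.2, 31.2]
tool_rot: [0.734, 0.679, -0.0, -0.0]
wrist_force: [-0.4, 0.3, -1.7]
grip_width: 21.0
grip_force: 58.9
```

>>> step_arm([
  [1.0,0,0,0,0,0,1],
  [2.0,0,0,0,0,0,1],
  [2.8,0,0,0,0,0,1],
  [3.0,0,0,0,0,0,1],
])

```text
time_s: 7.4
position: [521.3, -146.0, 31.5]
tool_rot: [0.734, 0.68, 0.0, -0.0]
wrist_force: [-0.1, 0.1, -1.0]
grip_width: 21.0
grip_force: 58.9
```

Run:
```python
from h import *
st();st()
```

```text
t 7.4 p [ 521.3 -146.    31.5] yaw 85.63 xz 0.001 yz 0.0 F [-0.1  0.1 -1. ] grip [21.  58.9] q [ 0.52  0.42 -0.38  1.82  0.19  0.93 -0.01]
t 7.4 p [ 521.3 -146.    31.5] yaw 85.63 xz 0.001 yz 0.0 F [-0.1  0.1 -1. ] grip [21.  58.9] q [ 0.52  0.42 -0.38  1.82  0.19  0.93 -0.01]
```

>>> step_arm([
  [0.6,0,0,0,0,0,1],
  [1.2,0,0,0,0,0,1],
  [1.8,0,0,0,0,0,1],
  [2.1,0,0,0,0,0,1],
])

```text
time_s: 7.8
position: [522.7, -126.5, 31.3]
tool_rot: [0.734, 0.679, 0.0, -0.0]
wrist_force: [0.6, 0.5, -1.6]
grip_width: 21.4
grip_force: 58.9
```

>>> step_arm([
  [0.2,0,0,0,0,0,1],
  [0.4,0,0,0,0,0,1],
  [0.6,0,0,0,0,0,1],
  [0.8,0,0,0,0,0,1],
])

```text
time_s: 8.2
position: [523.3, -119.5, 31.3]
tool_rot: [0.735, 0.679, -0.0, 0.0]
wrist_force: [0.3, -0.1, -1.4]
grip_width: 21.1
grip_force: 58.9
```

Run:
```python
from h import *
st()
t=r.get_image("top");s=r.get_image("side")
H=np.zeros((600,800,3),np.uint8)
a=crop(t,284,205,394,285,5)[:400,:400];b=crop(s,290,150,390,285,5)[:600,:400];H[:a.shape[0],:400]=a;H[:b.shape[0],400:]=b
cv2.imwrite("pics/g3.png",H)
```

```text
t 8.2 p [ 523.3 -119.5   31.3] yaw 85.45 xz -0.0 yz 0.0 F [ 0.3 -0.1 -1.4] grip [21.1 58.9] q [ 0.48  0.42 -0.39  1.83  0.19  0.93 -0.07]
```

View pics/g3.png

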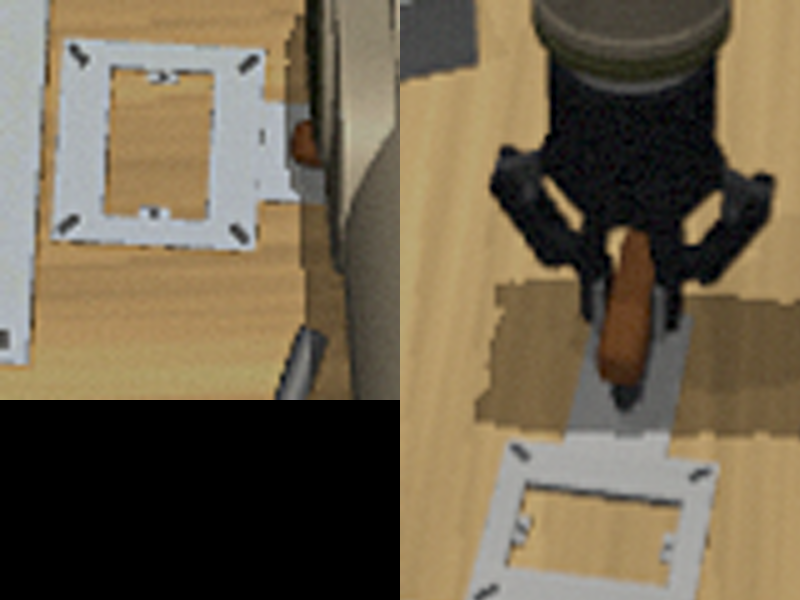

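The blade is under the ring's plate and near the collar, and the ring hasn't moved yet. Next I'll push gently up to the board.

>>> step_arm([
  [0.2,0,0,0,0,0,1],
  [0.4,0,0,0,0,0,1],
  [0.5,0,0,0,0,0,1],
  [0.6,0,0,0,0,0,1],
])

```text
time_s: 8.7
position: [523.8, -113.3, 31.4]
tool_rot: [0.734, 0.679, 0.0, 0.0]
wrist_force: [-0.9, -1.1, -2.2]
grip_width: 20.8
grip_force: 58.9
```

>>> step_arm([
  [0.1,0,0,0,0,0,1],
  [0.2,0,0,0,0,0,1],
])

```text
time_s: 8.9
position: [523.9, -111.5, 31.4]
tool_rot: [0.734, 0.679, -0.0, 0.0]
wrist_force: [0.1, -5.1, 0.4]
grip_width: 21.2
grip_force: 59.1
```

>>> step_arm([
  [0.1,0,0,0,0,0,1],
  [0.2,0,0,0,0,0,1],
])

```text
time_s: 9.1
position: [524.0, -111.3, 31.6]
tool_rot: [0.735, 0.678, -0.001, 0.001]
wrist_force: [-0.6, -8.6, 1.3]
grip_width: 20.7
grip_force: 59.3
```

Run:
```python
from h import *
st()
```

```text
t 9.1 p [ 524.  -111.3   31.6] yaw 85.4 xz -0.002 yz 0.0 F [-0.6 -8.6  1.3] grip [20.7 59.3] q [ 0.47  0.41 -0.39  1.83  0.19  0.93 -0.09]
```

The ring is against the board, with reaction at 8.6 N. I'll back the tip off a little and start the tipping arc with the blade kept level.

>>> step_arm([
  [-0.3,0,0,0,0,0,1],
  [-0.6,0,0,0,0,0,1],
  [-0.6,0,0,0,0,0,1],
])

```text
time_s: 9.4
position: [523.5, -115.5, 31.2]
tool_rot: [0.735, 0.679, 0.0, -0.0]
wrist_force: [0.5, 0.1, -1.9]
grip_width: 20.6
grip_force: 58.9
```

>>> step_arm([
  [0.03,0,-0.5,0,0,0,1],
  [0.13,0,-1.25,0,0,0,1],
  [0.29,0,-2.0,0,0,0,1],
  [0.52,0,-2.7,0,0,0,1],
  [0.81,0,-3.4,0,0,0,1],
])

```text
time_s: 9.9
position: [524.4, -107.1, 66.2]
tool_rot: [0.734, 0.679, 0.0, 0.0]
wrist_force: [-0.1, -0.5, -2.3]
grip_width: 21.2
grip_force: 58.8
```

Run:
```python
from h import *
st()
t=r.get_image("top");s=r.get_image("side")
H=np.zeros((600,800,3),np.uint8)
a=crop(t,284,205,394,285,5)[:400,:400];b=crop(s,290,150,390,285,5)[:600,:400];H[:a.shape[0],:400]=a;H[:b.shape[0],400:]=b
cv2.imwrite("pics/g4.png",H)
```

```text
t 9.9 p [ 524.4 -107.1   66.2] yaw 85.48 xz -0.0 yz 0.001 F [-0.1 -0.5 -2.3] grip [21.2 58.8] q [ 0.48  0.37 -0.4   1.81  0.17  1.   -0.07]
```

View pics/g4.png

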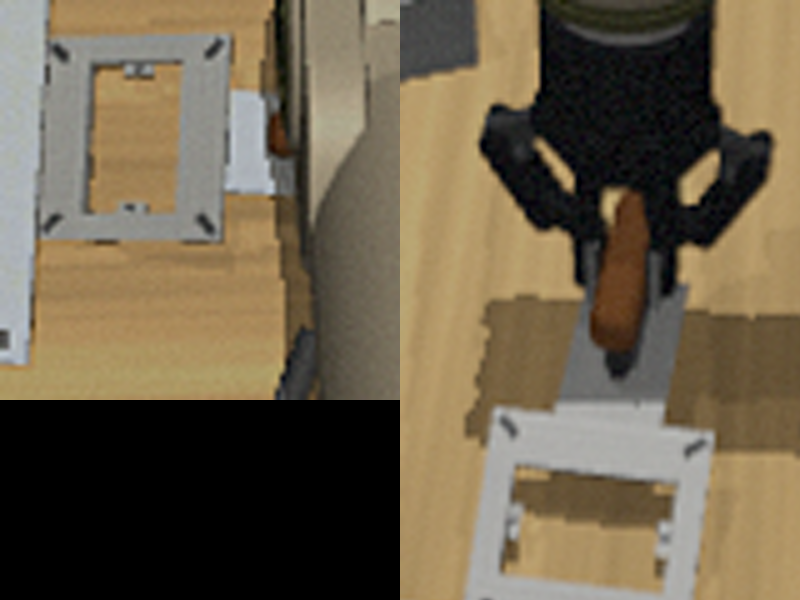

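The ring is hinging up about its board-side edge as planned, so I'll continue the arc.

>>> step_arm([
  [0.34,0,-0.67,0,0,0,1],
  [0.75,0,-1.3,0,0,0,1],
  [1.2,0,-1.9,0,0,0,1],
  [1.71,0,-2.45,0,0,0,1],
  [2.26,0,-2.96,0,0,0,1],
])

```text
time_s: 10.5
position: [526.1, -84.2, 95.5]
tool_rot: [0.734, 0.679, 0.0, 0.0]
wrist_force: [-0.3, -0.4, -0.7]
grip_width: 21.0
grip_force: 58.8
```

>>> step_arm([
  [0.6,0,-0.45,0,0,0,1],
  [1.23,0,-0.86,0,0,0,1],
  [1.9,0,-1.2,0,0,0,1],
  [2.59,0,-1.49,0,0,0,1],
  [3.3,0,-1.72,0,0,0,1],
])

```text
time_s: 11.0
position: [528.7, -51.2, 112.4]
tool_rot: [0.734, 0.679, 0.0, -0.0]
wrist_force: [0.2, 0.2, -2.0]
grip_width: 21.0
grip_force: 58.8
```

Run:
```python
from h import *
st()
t=r.get_image("top");s=r.get_image("side")
H=np.zeros((600,800,3),np.uint8)
a=crop(t,234,185,314,285,5)[:500,:400];b=crop(s,290,200,370,320,5)[:600,:400];H[:a.shape[0],:400]=a;H[:b.shape[0],400:]=b
cv2.imwrite("pics/g5.png",H)
```

```text
t 11.0 p [528.7 -51.2 112.4] yaw 85.48 xz 0.0 yz 0.0 F [ 0.2  0.2 -2. ] grip [21.  58.8] q [ 0.41  0.31 -0.44  1.77  0.15  1.09 -0.16]
```

View pics/g5.png

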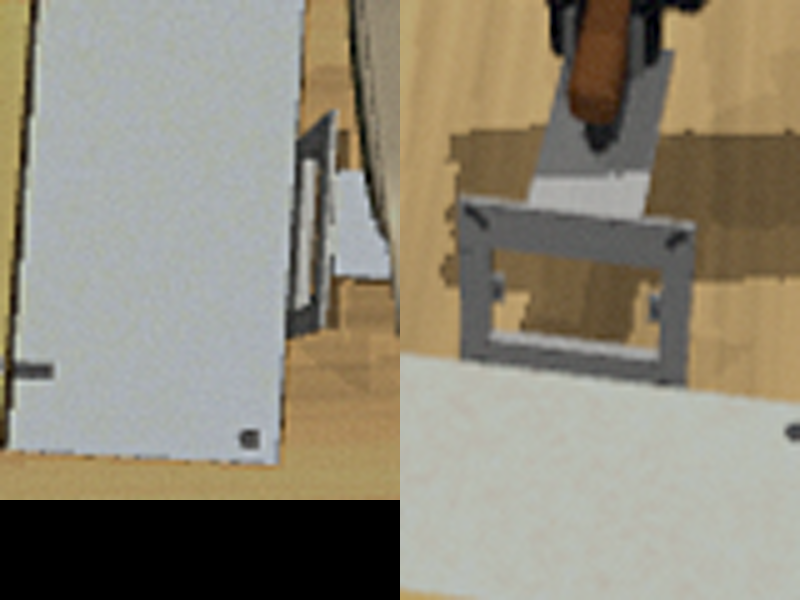

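The ring is up at about 75°, resting against the board edge. I'll ease it past vertical.

>>> step_arm([
  [0.5,0,-0.1,0,0,0,1],
  [1.0,0,-0.2,0,0,0,1],
  [1.5,0,-0.25,0,0,0,1],
  [2.0,0,-0.3,0,0,0,1],
  [2.4,0,-0.3,0,0,0,1],
])

```text
time_s: 11.6
position: [530.6, -27.3, 115.2]
tool_rot: [0.734, 0.679, 0.0, -0.0]
wrist_force: [0.5, -0.1, -2.4]
grip_width: 20.9
grip_force: 58.8
```

>>> step_arm([
  [0.4,0,0,0,0,0,1],
  [0.8,0,0,0,0,0,1],
  [1.2,0,0,0,0,0,1],
  [1.6,0,0.1,0,0,0,1],
  [2.0,0,0.2,0,0,0,1],
])

```text
time_s: 12.1
position: [532.1, -7.7, 113.1]
tool_rot: [0.734, 0.679, 0.0, -0.0]
wrist_force: [0.4, 0.2, -2.0]
grip_width: 21.0
grip_force: 58.8
```

>>> step_arm([
  [0.4,0,0.1,0,0,0,1],
  [0.8,0,0.2,0,0,0,1],
  [0.8,0,0.2,0,0,0,1],
  [0.8,0,0.2,0,0,0,1],
  [0.8,0,0.2,0,0,0,1],
])

```text
time_s: 12.6
position: [532.7, -0.3, 111.2]
tool_rot: [0.735, 0.679, -0.0, 0.0]
wrist_force: [0.1, -0.9, -1.3]
grip_width: 20.9
grip_force: 58.8
```

Run:
```python
from h import *
st()
t=r.get_image("top");s=r.get_image("side")
H=np.zeros((600,800,3),np.uint8)
a=crop(t,234,155,314,285,4)[:600,:400];b=crop(s,230,200,390,350,3)[:600,:480];H[:a.shape[0],:320]=a;H[:b.shape[0],320:]=b
cv2.imwrite("pics/g6.png",H);cv2.imwrite("pics/top6.png",t);cv2.imwrite("pics/side6.png",s)
```

```text
t 12.6 p [ 5.327e+02 -3.000e-01  1.112e+02] yaw 85.46 xz -0.0 yz 0.0 F [ 0.1 -0.9 -1.3] grip [20.9 58.8] q [ 0.33  0.32 -0.47  1.77  0.16  1.09 -0.27]
```

View pics/g6.png

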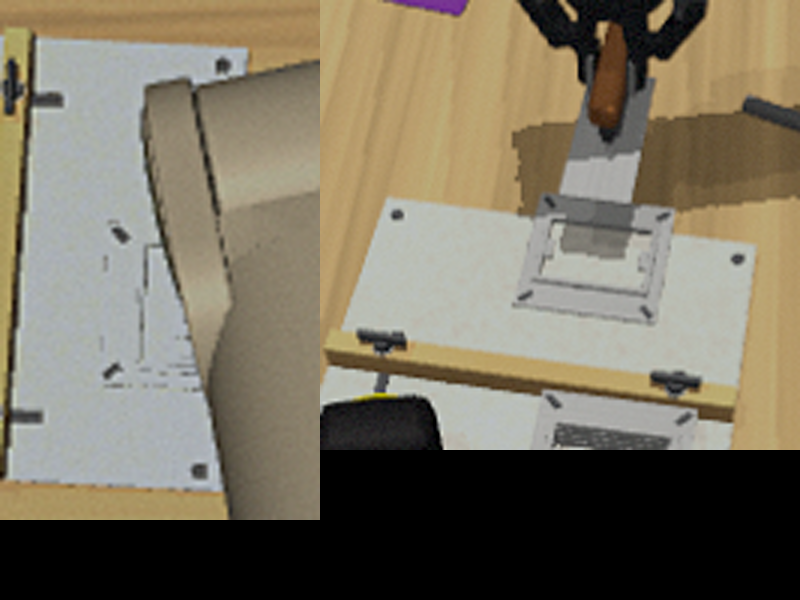

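Run:
```python
from h import *
np.set_printoptions(precision=1,suppress=True)
cr=lambda x0,y0,f,p:(np.array(p,float)+.5)/f-.5+np.array([x0,y0])
S=lambda p:cr(230,200,3,np.array(p,float)-[320,0])
T=lambda p:cr(234,155,4,p)
print("ring side far edge, near edge",pw("side",S([[513,305],[655,322],[540,195],[672,212]]),14.5))
print("ring top cam far edge",pw("top",T([[107,233],[104,300],[102,384]]),14.5))
print("rail near top edge side",pw("side",S([[333,331],[736,386]]),34))
print("rail near top edge top",pw("top",T([[35,34],[22,240],[9,470]]),34))
print("board front edge side",pw("side",S([[388,198],[755,244]]),12))
# sub-pixel: dark/shadow profile near rail in original top image
t=cv2.imread("pics/top0.png").astype(int)
for row in(190,210,230):print(row,t[row,225:250].sum(1)//3, t[row,225:250,0])
```

```text
ring side far edge, near edge [[593.2 125.9  14.5]
 [492.  132.   14.5]
 [586.2  25.9  14.5]
 [486.3  34.   14.5]]
ring top cam far edge [[585.3 124.3  14.5]
 [543.1 126.8  14.5]
 [490.7 128.8  14.5]]
rail near top edge side [[710.5 170.5  34. ]
 [434.3 190.8  34. ]]
rail near top edge top [[708.4 165.   34. ]
 [579.3 174.4  34. ]
 [438.1 183.8  34. ]]
board front edge side [[700.8  36.1  12. ]
 [423.9  56.8  12. ]]
190 [171 173 167 171 171 173 167 169 143 138 139 139 142 142 105  47 146 171
 169 173 167 173 168 171 173] [172 174 171 172 172 171 167 170 106  92  94  96  98  98  69  40 136 164
 170 172 166 174 169 170 175]
210 [177 172 170 171 170 174 167 131 137 134 140 142 136  67  67 185 169 169
 168 175 173 170 169 171 174] [183 178 175 173 174 179 169  81  93  89  96  98  91  40  62 179 160 164
 164 177 179 171 169 171 177]
230 [167 108  81 109 178 153 132 136 133 139 135 136  16  78 184 177 175 172
 175 170 169 171 168 172 175] [166 108  78 106 177 127  82  92  90  94  89  91   8  72 178 181 178 175
 180 174 171 166 167 175 179]
```

The ring now lies face up on the board. Its near edge overhangs the board's front edge, and it has about 50–54 mm to travel to the rail. I'll back off, lower, and line up behind the ring's edge with the nose slightly down.

Run:
```python
from h import *
yaw=86.0;u=np.array([np.cos(np.radians(yaw)),np.sin(np.radians(yaw))])
def tcp(tip,z,a):
    c,s=np.cos(np.radians(a)),np.sin(np.radians(a))
    f=79*c-31*s; return (*(np.array(tip)-f*u), z+31*c+79*s)
tip=np.array([536.0,10.0])
w=[pose((528.8,-75,112),85.6),pose(tcp(tip,30,2),yaw,-2),pose(tcp(tip,13,2),yaw,-2)]
for x in w:print(x[0])
plan(w)
```

```text
[528.8 -75.  112. ]
[530.56806402 -67.68030355  63.73817588]
[530.56806402 -67.68030355  46.73817588]
[-7.48  0.2  -0.08] [ 0.     0.    -0.003]
[0.74 0.12 4.83] [-0.    -0.035 -0.007]
[ 0.06 -0.    1.7 ] [0. 0. 0.]
```

>>> step_arm([
  [-1.5,0,0,0,0,0,1],
  [-3.5,0.1,0,0,0,0,1],
  [-5.5,0.2,0,0,0,0,1],
  [-7.0,0.2,-0.1,0,0,0,1],
  [-7.5,0.2,-0.1,0,0,0,1],
])

```text
time_s: 13.2
position: [528.6, -77.3, 112.2]
tool_rot: [0.736, 0.678, -0.0, 0.0]
wrist_force: [0.7, -0.0, -1.4]
grip_width: 20.8
grip_force: 58.8
```

>>> step_arm([
  [0.2,0,1.2,0,-0.01,0,1],
  [0.4,0.1,2.4,0,-0.02,-0.01,1],
  [0.6,0.1,3.6,0,-0.03,-0.01,1],
  [0.74,0.12,4.6,0,-0.035,-0.01,1],
  [0.74,0.12,4.83,0,-0.035,-0.01,1],
])

```text
time_s: 13.7
position: [529.5, -66.1, 61.8]
tool_rot: [0.73, 0.683, -0.014, 0.011]
wrist_force: [-0.2, -0.7, -2.0]
grip_width: 21.3
grip_force: 58.9
```

>>> step_arm([
  [0,0,0.7,0,0,0,1],
  [0,0,1.3,0,0,0,1],
  [0,0,1.6,0,0,0,1],
  [0.06,0,1.7,0,0,0,1],
  [0.06,0,1.7,0,0,0,1],
])

```text
time_s: 14.2
position: [530.6, -67.7, 46.9]
tool_rot: [0.731, 0.682, -0.013, 0.012]
wrist_force: [0.5, -0.2, -2.5]
grip_width: 21.3
grip_force: 58.9
```

Run:
```python
from h import *
st()
for n in("top","side"):cv2.imwrite(f"pics/{n}7.png",r.get_image(n))
```

```text
t 14.2 p [530.6 -67.7  46.9] yaw 86.04 xz -0.035 yz -0.0 F [ 0.5 -0.2 -2.5] grip [21.3 58.9] q [ 0.38  0.39 -0.41  1.82  0.23  0.97 -0.2 ]
```

>>> step_arm([
  [0.5,0,0,0,0,0,1],
  [1.0,0,0,0,0,0,1],
  [1.3,0,-0.03,0,0,0,1],
  [1.6,0,-0.04,0,0,0,1],
  [2.0,0,-0.05,0,0,0,1],
])

```text
time_s: 14.8
position: [532.0, -47.7, 46.7]
tool_rot: [0.731, 0.682, -0.013, 0.012]
wrist_force: [-0.6, -1.3, -1.0]
grip_width: 21.1
grip_force: 59.0
```

>>> step_arm([
  [0.3,0,-0.01,0,0,0,1],
  [0.7,0,-0.025,0,0,0,1],
  [1.1,0,-0.04,0,0,0,1],
  [1.5,0,-0.05,0,0,0,1],
  [1.5,0,-0.05,0,0,0,1],
])

```text
time_s: 15.3
position: [533.0, -31.7, 46.6]
tool_rot: [0.731, 0.683, -0.013, 0.012]
wrist_force: [-0.5, 0.2, -1.9]
grip_width: 21.1
grip_force: 59.0
```

```bash
cat >> h.py <<'E'
def ringshift(ref,new):
    """shift of the ring between two side pictures, mm along board y, from the two far corner slots"""
    a=cv2.imread(ref,0);b=cv2.imread(new,0)
    for P in((586,119),(498,126),(583,76)):
        x,y=np.round(proj("side",[[P[0],P[1],14.5]])[0]).astype(int)
        T=a[y-8:y+9,x-8:x+9];W=b[y-16:y+45,x-30:x+31]
        m=cv2.matchTemplate(W,T,cv2.TM_CCOEFF_NORMED);_,v,_,l=cv2.minMaxLoc(m)
        q=np.array([x-30+l[0]+8,y-16+l[1]+8]);p0=pw("side",[[x,y]],14.5)[0];p1=pw("side",[q],14.5)[0]
        print("slot",P,"score",round(v,2),"moved",np.round(p1-p0,1)[:2],"now",np.round(p1,1)[:2])
E
python3 - <<'E'
from h import *
st()
cv2.imwrite("pics/side8.png",r.get_image("side"))
ringshift("pics/side7.png","pics/side8.png")
E
```

```text
t 15.3 p [533.  -31.7  46.6] yaw 86.11 xz -0.034 yz -0.0 F [-0.5  0.2 -1.9] grip [21.1 59. ] q [ 0.33  0.4  -0.43  1.82  0.24  0.97 -0.27]
slot (586, 119) score 0.93 moved [-0.5 20.3] now [585.  139.6]
slot (498, 126) score 0.95 moved [ 0.6 20. ] now [498.1 144.9]
slot (583, 76) score 0.83 moved [ 1.7 21.5] now [583.8  98.3]
```

The ring follows the blade: 20 mm moved, both sides even. I'll continue, slowing down before the rail.

>>> step_arm([
  [0.4,0,-0.015,0,0,0,1],
  [0.9,0,-0.03,0,0,0,1],
  [1.4,0,-0.05,0,0,0,1],
  [1.9,0,-0.07,0,0,0,1],
  [2.3,0,-0.08,0,0,0,1],
])

```text
time_s: 15.85
position: [534.6, -9.1, 46.6]
tool_rot: [0.731, 0.682, -0.013, 0.012]
wrist_force: [0.0, -1.1, -0.3]
grip_width: 21.3
grip_force: 59.0
```

>>> step_arm([
  [0.1,0,0,0,0,0,1],
  [0.2,0,-0.01,0,0,0,1],
  [0.3,0,-0.01,0,0,0,1],
  [0.4,0,-0.015,0,0,0,1],
])

```text
time_s: 16.25
position: [534.9, -6.0, 46.6]
tool_rot: [0.731, 0.682, -0.013, 0.012]
wrist_force: [-0.2, -0.5, -1.4]
grip_width: 21.2
grip_force: 59.0
```

Run:
```python
from h import *
st()
cv2.imwrite("pics/side9.png",r.get_image("side"))
ringshift("pics/side7.png","pics/side9.png")
```

```text
t 16.25 p [534.9  -6.   46.6] yaw 86.02 xz -0.035 yz -0.0 F [-0.2 -0.5 -1.4] grip [21.2 59. ] q [ 0.29  0.4  -0.43  1.82  0.24  0.97 -0.33]
slot (586, 119) score 0.55 moved [ 0.5 45.1] now [585.9 164.4]
slot (498, 126) score 0.51 moved [ -1.4 -10.3] now [496.1 114.6]
slot (583, 76) score 0.85 moved [ 2.7 47.6] now [584.8 124.4]
```

>>> step_arm([
  [0.15,0,0,0,0,0,1],
  [0.3,0,-0.01,0,0,0,1],
  [0.3,0,-0.01,0,0,0,1],
])

```text
time_s: 16.6
position: [535.1, -2.4, 46.6]
tool_rot: [0.731, 0.682, -0.013, 0.012]
wrist_force: [0.1, -0.6, -2.2]
grip_width: 21.2
grip_force: 59.0
```

>>> step_arm([
  [0.1,0,0,0,0,0,1],
  [0.2,0,-0.01,0,0,0,1],
  [0.2,0,-0.01,0,0,0,1],
])

```text
time_s: 16.9
position: [535.2, -0.6, 46.6]
tool_rot: [0.731, 0.682, -0.013, 0.012]
wrist_force: [-0.3, 0.0, -0.6]
grip_width: 20.7
grip_force: 59.0
```

>>> step_arm([
  [0.1,0,0,0,0,0,1],
  [0.2,0,-0.01,0,0,0,1],
  [0.2,0,-0.01,0,0,0,1],
])

```text
time_s: 17.2
position: [535.3, 1.5, 46.6]
tool_rot: [0.731, 0.682, -0.013, 0.012]
wrist_force: [0.3, -0.4, -2.2]
grip_width: 21.2
grip_force: 59.0
```

>>> step_arm([
  [0.1,0,0,0,0,0,1],
  [0.15,0,-0.01,0,0,0,1],
  [0.15,0,-0.01,0,0,0,1],
])

```text
time_s: 17.5
position: [535.3, 1.9, 46.7]
tool_rot: [0.731, 0.682, -0.013, 0.012]
wrist_force: [-0.8, -5.0, 0.3]
grip_width: 21.4
grip_force: 59.1
```

Run:
```python
from h import *
st()
cv2.imwrite("pics/side10.png",r.get_image("side"))
ringshift("pics/side7.png","pics/side10.png")
```

```text
t 17.5 p [535.3   1.9  46.7] yaw 86.01 xz -0.036 yz -0.0 F [-0.8 -5.   0.3] grip [21.4 59.1] q [ 0.27  0.4  -0.44  1.82  0.24  0.98 -0.34]
slot (586, 119) score 0.4 moved [16. 68.] now [601.4 187.4]
slot (498, 126) score 0.45 moved [-47.7  73.3] now [449.7 198.1]
slot (583, 76) score 0.88 moved [ 3.8 55.4] now [585.9 132.1]
```

Rail contact is at about 5 N. I'll hold the light press and read the torque to check alignment.

>>> step_arm([
  [0.05,0,0,0,0,0,1],
  [0.08,0,0,0,0,0,1],
  [0.08,0,0,0,0,0,1],
  [0.08,0,0,0,0,0,1],
  [0.08,0,0,0,0,0,1],
])

```text
time_s: 18.05
position: [535.3, 2.0, 46.8]
tool_rot: [0.731, 0.682, -0.014, 0.012]
wrist_force: [-2.5, -7.8, 1.5]
grip_width: 20.8
grip_force: 59.4
```

>>> step_arm([
  [0,0,0,0,0,0,1],
  [0,0,0,0,0,0,1],
  [0,0,0,0,0,0,1],
  [0,0,0,0,0,0,1],
  [0,0,0,0,0,0,1],
])

```text
time_s: 18.55
position: [535.3, 1.9, 46.8]
tool_rot: [0.731, 0.682, -0.014, 0.012]
wrist_force: [-1.7, -7.4, 1.5]
grip_width: 21.2
grip_force: 59.4
```

Run:
```python
from h import *
st();print(r.read_state()["torque"])
t=r.get_image("top");s=r.get_image("side")
cv2.imwrite("pics/top11.png",t);cv2.imwrite("pics/side11.png",s)
H=np.zeros((600,800,3),np.uint8)
a=crop(t,226,200,306,260,4);b=crop(s,290,240,390,340,6)[:600,:480];H[:a.shape[0],:320]=a;H[:b.shape[0],320:]=b
cv2.imwrite("pics/g7.png",H)
```

```text
t 18.55 p [535.3   1.9  46.8] yaw 85.97 xz -0.037 yz -0.0 F [-1.7 -7.4  1.5] grip [21.2 59.4] q [ 0.27  0.4  -0.44  1.82  0.24  0.98 -0.34]
[-1.51437927  0.43685294  0.06582108]
```

View pics/g7.png

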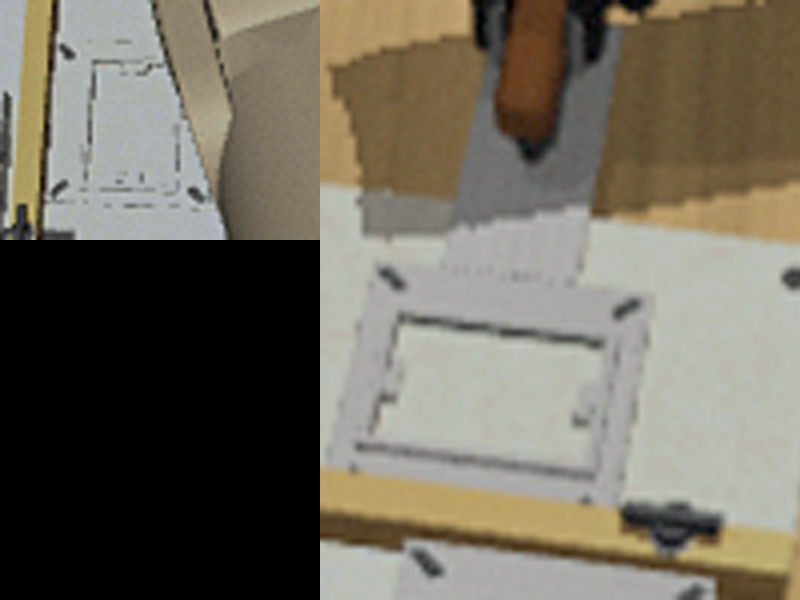

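Run:
```python
from h import *
cr=lambda x0,y0,f,p:(np.array(p,float)+.5)/f-.5+np.array([x0,y0])
S=lambda p:pw("side",cr(290,240,6,np.array(p,float)-[320,0]),14.5)
a=lambda P:print(np.round(P[:,:2],1).tolist(),"slope",round((P[1,1]-P[0,1])/(P[0,0]-P[1,0]),4))
a(S([[378,262],[652,297]]));a(S([[392,278],[627,308]]))
R_=pw("side",cr(290,240,6,np.array([[330,469],[780,531]],float)-[320,0]),34);a(R_)
T=lambda p,z:pw("top",cr(226,200,4,p),z)
a(T([[54,45],[47,195]],34));a(T([[67,50],[59,188]],14.5))
```

```text
[[588.1, 77.9], [487.5, 85.4]] slope 0.0746
[[582.1, 84.6], [496.2, 91.0]] slope 0.0738
[[590.4, 178.9], [438.4, 190.6]] slope 0.0768
[[588.6, 174.3], [496.0, 179.5]] slope 0.0567
[[588.3, 169.3], [501.8, 175.2]] slope 0.0685
```

The ring's edge slope of 0.074 matches the rail's 0.075, so it sits flush and the press is done. Now I'll retreat and lay the lifter down on clear bench.

Run:
```python
from h import *
s=pose((535.3,2.5,46.6),86,-2)
w=[pose((533.2,-27.5,47.5),86,-2),pose((526,-130,80),86,-1),pose((520,-200,60),86,0),pose((520,-200,33.5),86,0)]
plan(w,s)
```

```text
[-3.01 -0.    0.02] [0. 0. 0.]
[-10.38  -0.    -2.89] [0.    0.017 0.   ]
[-6.99 -0.11  2.12] [0.    0.017 0.   ]
[0.   0.   2.65] [0. 0. 0.]
```

>>> step_arm([
  [-0.3,0,0.01,0,0,0,1],
  [-0.9,0,0.0,0,0,0,1],
  [-1.6,0,0.0,0,0,0,1],
  [-2.4,0,0.0,0,0,0,1],
  [-3.0,0,0.0,0,0,0,1],
])

```text
time_s: 19.15
position: [533.4, -27.4, 47.7]
tool_rot: [0.731, 0.682, -0.013, 0.012]
wrist_force: [-0.0, -0.2, -0.8]
grip_width: 21.0
grip_force: 58.9
```

>>> step_arm([
  [-2,0,-0.8,0,0,0,1],
  [-4.2,0,-1.6,0,0.005,0,1],
  [-6.4,0,-2.2,0,0.01,0,1],
  [-8.6,0,-2.7,0,0.015,0,1],
  [-10.4,0,-2.9,0,0.017,0,1],
])

```text
time_s: 19.65
position: [526.3, -131.2, 81.0]
tool_rot: [0.732, 0.682, -0.006, 0.007]
wrist_force: [0.2, 0.2, -2.0]
grip_width: 20.8
grip_force: 58.9
```

>>> step_arm([
  [-1.5,0,0.4,0,0.005,0,1],
  [-3.2,0,0.9,0,0.01,0,1],
  [-5,-0.1,1.4,0,0.015,0,1],
  [-6.4,-0.1,1.9,0,0.017,0,1],
  [-7.0,-0.1,2.1,0,0.017,0,1],
])

```text
time_s: 20.15
position: [519.7, -201.4, 60.0]
tool_rot: [0.732, 0.681, -0.001, 0.0]
wrist_force: [0.1, -0.7, -0.4]
grip_width: 20.6
grip_force: 58.9
```

>>> step_arm([
  [0,0,0.7,0,0,0,1],
  [0,0,1.5,0,0,0,1],
  [0,0,2.1,0,0,0,1],
  [0,0,2.5,0,0,0,1],
  [0,0,2.5,0,0,0,1],
])

```text
time_s: 20.65
position: [520.1, -198.4, 34.8]
tool_rot: [0.731, 0.683, -0.001, -0.0]
wrist_force: [0.0, 0.7, -1.5]
grip_width: 21.2
grip_force: 58.9
```

Run:
```python
from h import *
st()
```

```text
t 20.65 p [ 520.1 -198.4   34.8] yaw 86.11 xz -0.0 yz -0.001 F [ 0.   0.7 -1.5] grip [21.2 58.9] q [ 0.59  0.45 -0.36  1.77  0.19  0.96  0.09]
```

>>> step_arm([
  [0,0,0.2,0,0,0,1],
  [0,0,0.35,0,0,0,1],
  [0,0,0.42,0,0,0,1],
  [0,0,0.42,0,0,0,1],
])

```text
time_s: 21.05
position: [520.5, -199.3, 31.4]
tool_rot: [0.731, 0.682, -0.0, 0.0]
wrist_force: [-0.2, -0.5, -0.6]
grip_width: 20.9
grip_force: 58.9
```

>>> step_arm([
  [0,0,0,0,0,0,3.5],
  [0,0,0,0,0,0,5],
  [0,0,0,0,0,0,7],
  [0,0,0,0,0,0,8.5],
  [0,0,0,0,0,0,8.5],
])

```text
time_s: 21.55
position: [520.5, -199.3, 31.5]
tool_rot: [0.731, 0.682, -0.0, 0.0]
wrist_force: [-0.3, 0.8, 0.1]
grip_width: 85.2
grip_force: 0.0
```

>>> step_arm([
  [0,0,-1,0,0,0,8.5],
  [0,0,-3,0,0,0,8.5],
  [0,0,-6,0,0,0,8.5],
  [0,0,-9,0,0,0,8.5],
  [0,0,-12,0,0,0,8.5],
])

```text
time_s: 22.05
position: [520.5, -199.0, 153.4]
tool_rot: [0.731, 0.682, -0.0, 0.0]
wrist_force: [-0.2, -0.7, -0.4]
grip_width: 84.7
grip_force: 0.0
```

>>> step_arm([
  [-3,0,-2,0,0,0,8.5],
  [-7,0,-4,0,0,0,8.5],
  [-11,0,-6,0,0,0,8.5],
  [-15,0,-6,0,0,0,8.5],
  [-15,0,-6,0,0,0,8.5],
])

```text
time_s: 22.55
position: [507.5, -356.2, 212.5]
tool_rot: [0.734, 0.679, -0.002, 0.002]
wrist_force: [-1.3, -1.0, -0.1]
grip_width: 84.7
grip_force: 0.0
```

Run:
```python
from h import *
st()
a=cv2.imread("pics/side11.png",0);b=r.get_image("side");t=r.get_image("top")
cv2.imwrite("pics/sidef.png",b);cv2.imwrite("pics/topf.png",t);b=cv2.cvtColor(b,6)
for P in((582,84.6),(496,91),(588,170),(498,176)):
    x,y=np.round(proj("side",[[P[0],P[1],14.5]])[0]).astype(int)
    m=cv2.matchTemplate(b[y-14:y+15,x-14:x+15],a[y-6:y+7,x-6:x+7],cv2.TM_CCOEFF_NORMED);_,v,_,l=cv2.minMaxLoc(m);print("ring patch",round(v,2),np.array(l)-8)
# where pictures differ from the first (things moved)
for n,f in(("top","topf"),("side","sidef")):
    d=cv2.absdiff(cv2.imread(f"pics/{n}0.png"),cv2.imread(f"pics/{f}.png")).max(2)
    k,_,st_,c=cv2.connectedComponentsWithStats(cv2.morphologyEx((d>45).astype(np.uint8),cv2.MORPH_CLOSE,np.ones((7,7))))
    print(n,[s[:5].tolist() for s in st_[1:] if s[4]>40])
# lifter: orange handle pixels in top picture
h=cv2.cvtColor(cv2.imread("pics/sidef.png"),40);M=cv2.inRange(h,(5,130,60),(14,255,220))[120:330,250:420];y,x=np.nonzero(M);print("handle side px",len(x),x.mean()+250,y.mean()+120, "expected",proj("side",[[520,-198,52]]))
```

```text
t 22.55 p [ 507.5 -356.2  212.5] yaw 85.51 xz -0.005 yz -0.0 F [-1.3 -1.  -0.1] grip [84.7  0. ] q [ 0.78  0.4  -0.3   1.41  0.12  1.35  0.4 ]
ring patch 0.99 [0 0]
ring patch 0.99 [0 0]
ring patch 0.98 [0 0]
ring patch 1.0 [0 0]
top [[273, 151, 343, 329, 34925], [294, 212, 44, 44, 1122], [359, 225, 54, 23, 1010], [255, 244, 8, 8, 41], [519, 314, 21, 16, 133], [598, 411, 42, 30, 941], [285, 424, 15, 15, 95]]
side [[478, 0, 35, 51, 1192], [577, 0, 34, 12, 316], [321, 17, 61, 78, 2243], [575, 70, 65, 20, 446], [313, 102, 327, 196, 13697], [629, 131, 11, 47, 295], [422, 164, 10, 9, 49], [303, 238, 51, 40, 1095], [300, 284, 45, 18, 123], [296, 298, 40, 26, 97]]
handle side px 210 339.45714285714286 188.1142857142857 expected [[339.55371982 186.70039453]]
```

>>> step_arm([
  [0,0,0,0,0,0,8.5],
  [0,0,0,0,0,0,8.5],
  [0,0,0,0,0,0,8.5],
])

```text
time_s: 22.95
position: [510.7, -347.4, 211.7]
tool_rot: [0.73, 0.683, -0.0, 0.0]
wrist_force: [0.9, -0.3, 0.2]
grip_width: 85.1
grip_force: 0.0
```

```bash
python3 -c "
from rig import r
print(r.hand_in())"
```

```text
the job is handed in; nothing more can be done
None
```

The job is handed in at about 23 s: the ring is face up and flush against the stop rail after a light press of about 8 N, and the lifter lies flat on the bench.

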